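Feed a vee block through the demagnetising tunnel with a wooden push bar

ROBOT

A 7-joint arm with a two-finger parallel gripper is mounted at the origin on a cart in front of the work surface, level with it; the furniture and walls round the work are solid. World frame = base frame: x ahead of the robot, y to its left, z up, the work surface at z = 0. Lengths are in m, angles in rad, forces in N, time in s.
With the tool pointing down it reaches from about 0.35 to 0.9 m from the base axis. Payload 7.2 kg.
Tool frame: the origin (TCP) lies at the very end of the fingers, on their centre line; the grasp point (between the pads) lies 19 mm behind it; z points along the fingers, x is the direction in which the jaws open and shut, and the axes are right-handed (so a half turn about z gives the same grasp; the last joint's range is limited). The gripper opens to 85 mm and grips with 20 to 120 N. Pads are 22 mm wide; open, the fingers measure 114 mm over their backs; the gripper's body (76 mm by 85 mm) begins 54 mm behind the grasp point. The pads swing forward as they close: fully open they stand 13 mm farther back than shut.
Start: joints at [1.138, 0.411, -0.013, 1.596, 0.006, 1.134, -0.082], TCP at [0.223, -0.584, 0.231] pointing down, gripper open.
Joint ranges: [-2.95, 2.95], [-0.29, 1.99], [-1.47, 1.44], [0.14, 2.54], [-1.03, 4.17], [0.13, 1.85], [-2.86, 2.86]. Speed limits (rad/s): [2.39, 2.39, 3.01, 3.01, 3.14, 3.14, 3.14].

INTERFACE

Orientations are given as a 3x3 rotation matrix whose columns are the frame's x, y, z axes.
In Python, from bench import observe, get_image, hand_in, spot_in gives the robot as it stands.
- The arm moves only by the shell command python3 -m pendant 'ROWS' [OPENING] [FORCE]. ROWS is JSON, a list of rows, each an object of numbers: "tx", "ty", "tz": the shift along the tool's x, y, z in m; "twist": the turn about the tool's z in degrees. In form: [{"tx": .., "ty": .., "tz": .., "twist": ..}, ...]. A call has 1 to 8 rows; each row is the pose to reach, as a shift and turn from the pose commanded when the call began, along the tool's axes at that moment; what a row does not reach only later rows make up. A row lasts 1/10 s, in which the tool goes at most 50 mm and 8.59 degrees, less where a joint would pass 70% of its speed; a pose out of reach is approached as far as the arm can. A call with a gripper value outside its range is refused whole. OPENING is the closure, from 0 (fully open) to 1 (shut), set as the call begins (- or left out, the last holds). The fingers move at their own pace and stop on an object; FORCE is the grip in N (left out, the last holds). Time passes only in rows, so rows that repeat a pose let the fingers close. It gives the time, the measured TCP pose, the force and the opening at its end, in the units of the state.
- observe(): the state, without advancing time (a new reading comes with each control period).
- get_image(name): name is "scene" or "top" or "wrist"; returns a dict with "image" (480x640x3 uint8, red, green, blue), "range_z" (480x640 float32, m along the optical axis (not along the pixel's ray), 0 where there is no reading), "K" (3x3 intrinsics, pixels), "camera_from_world" (4x4, takes a point from world to camera coordinates). Camera axes: x right, y down, z forward; pixel columns grow to the right and rows downward; lengths in m; the calibration is good to about 2 mm. A picture is of the moment at which its call begins.
- hand_in(): hands the job in, once; it reports no verdict.
Trained networks look in a picture, given as the dict that the camera call returned (one of the last four; its "shot" number tells which), for a name from the list of things; names that differ only in an ending like _2 or _b are one class to them, and where a whole thing is asked for, a point or a joint stands for the part that bears it (a point fixed in the world has none). Each returns a list of dicts, best first, with "confidence" (0 to 1); they miss things now and then, are a little off and sometimes report something else, mostly with a low value. They report only what shows in the picture. A call takes as long as a camera call. They do not tell look-alikes from the thing itself.
- spot_in(picture, name): "centre" ([column, row] in pixels, amid what is visible of it).
The state is a dict: "time_s": time; "joint_pos": joint angles; "qd": joint speeds; "joint_efforts": joint torques, N m; "eef_pos": TCP position; "eef_rot": TCP orientation; "ft_force": force on the tool from outside, world axes, zero at the start; "moment": the same for the moment, N m; "gripper_width": finger opening in m.
Only numpy, scipy, OpenCV 4.12 (cv2) and the standard library are available. Lean on these libraries where they do the work, as an engineer would, in place of code of your own. Each camera call takes 0.05 s, during which the arm holds its last target. There are 200 camera calls.

TASK

Pick up the wooden bar and use its end as a push stick: push the steel vee block that lies on the deck of the little demagnetising tunnel in under the low hood and out at the other side, until its trailing face stands at least 1 cm clear of the hood, still flat on the deck. Keep the gripper off the block. Then draw the bar back out and lay it down flat on the bench top, off the tunnel's deck, and leave the loose drilled block alone.

Things in the scene. Friction and masses are not known exactly. Their poses are not given: they have to be found in the camera images.
- tunnel: Fixed tunnel. Aluminium deck 260 (x, feed to +x, robot's left) x 64 mm, top 8 mm above bench; side fences 6 wide, top at 14, 52 mm between; +x end has a stop lip of that height, -x end open. Grey hood across the middle, x -20 to +20 mm, 96 wide, top at 62; the opening along x is 52 wide, from deck up to 46 mm above bench. Origin on the bench under the middle, z up. Lamp and switch are dummies.
- work_block: Workpiece: grey steel vee block, V groove in its top, 30 (x) x 36 (y) x 24 mm high, 0.1 to 0.21 kg, loose on the tunnel's deck on the -x side of the hood (robot's right), 36 mm length roughly along the feed. Origin: centre of its underside, z up. Slides when pushed with 1 to 2 N, stops with the push.
- push_bar: Push stick: plain wooden bar, 30 wide (x), 135 long (y, both ends alike), 22 mm high, 0.07 kg, loose, flat on the bench left of the tunnel. Origin: centre of its underside, z up. Held across its width about 40 mm behind its middle, underside 16 to 20 mm above the bench, it clears fences and hood roof, meets the block's rear face and reaches right through the hood.
- drilled_block: Bystander: grey steel block as big as the workpiece (30 x 36 x 24 mm) but with drilled holes and no V groove, loose on the bench behind the tunnel at the robot's right. Origin: centre of its underside, z up. Leave alone.
Things that resemble listed ones, but are neither listed nor needed, are in the scene too. What is shaped like the work_block but purple is not meant.

How it is judged:
By the outcome, as a careful person would: the job done as asked, in the order asked, and still so for the second after the job is handed in, with the robot touching nothing.
It also fails if it takes over 54 s, if anything falls off the work surface, if the arm or the gripper's body presses on something with over 40 N, if the wrist force passes 120 N, or if a joint passes its speed limit or range.

## Working session

There is one attempt and no reset: what is moved stays moved. The work goes in short steps, Python scripts to look and compute and a shell command to move; the robot and the scene stay as the last step left them, time stands still between calls to the robot, and variables do not carry over. Pictures are saved under pics/ and viewed, about 8 in all and at most 12, crops included, and the job is handed in when it is done.

```bash
mkdir -p pics
cat > h.py <<'E'
import numpy as np, cv2
from bench import observe,get_image,hand_in,spot_in
def world(p):
    K=p["K"];z=p["range_z"];v,u=np.mgrid[0:480,0:640]
    c=np.stack([(u-K[0,2])*z/K[0,0],(v-K[1,2])*z/K[1,1],z,np.ones_like(z)],-1)
    w=c@np.linalg.inv(p["camera_from_world"]).T
    w=w[...,:3];w[z==0]=np.nan;return w
def save(p,n,crop=None,s=1):
    im=p["image"][...,::-1]
    if crop: a,b,c,d=crop;im=im[b:d,a:c]
    cv2.imwrite("pics/"+n,cv2.resize(im,None,fx=s,fy=s,interpolation=cv2.INTER_CUBIC))
E
python3 - <<'E'
from h import *
s=observe();print(s["eef_pos"],s["eef_rot"],s["time_s"],s["gripper_width"])
for n in("top","scene"):
    p=get_image(n);w=world(p);save(p,n+"0.png");np.savez(n+"0.npz",w=w,im=p["image"])
    for t in("tunnel","work_block","push_bar","drilled_block"):
        for d in spot_in(p,t)[:4]:
            c=np.round(d["centre"]).astype(int);print(n,t,c,round(d["confidence"],2),w[c[1],c[0]].round(3))
E
```

```text
[ 0.22281172 -0.58338144  0.23043583] [[ 3.56918506e-01 -9.34135273e-01 -6.87620621e-04]
 [-9.34134049e-01 -3.56919153e-01  1.51540439e-03]
 [-1.66101766e-03  1.01453965e-04 -9.99998615e-01]] 0.0 0.08544096463214117
top tunnel [331 281] 0.66 [0.476 0.023 0.062]
top work_block [364 271] 0.64 [ 0.495 -0.042  0.028]
top work_block [440 313] 0.6 [ 0.411 -0.186  0.019]
top push_bar [178 299] 0.8 [0.451 0.312 0.023]
top drilled_block [428 185] 0.53 [ 0.661 -0.176  0.02 ]
scene tunnel [349 253] 0.69 [0.486 0.021 0.007]
scene work_block [444 216] 0.78 [ 0.408 -0.187  0.022]
scene work_block [369 223] 0.64 [ 0.501 -0.056  0.028]
scene push_bar [250 348] 0.97 [0.445 0.32  0.022]
scene drilled_block [349 168] 0.77 [ 0.659 -0.177  0.023]
```

View pics/top0.png

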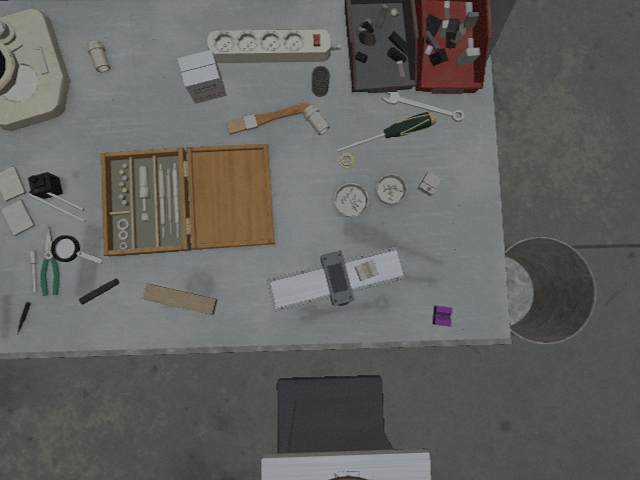

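Run:
```python
from h import *
d=np.load("top0.npz");w=d["w"];im=d["im"]
cv2.imwrite("pics/crop0.png",cv2.resize(im[210:350,150:470,::-1],None,fx=2.5,fy=2.5,interpolation=cv2.INTER_CUBIC))
def rect(m,n):
    k,l,st,_=cv2.connectedComponentsWithStats(m.astype(np.uint8))
    for i in range(1,k):
        if st[i,4]>60:
            q=w[l==i];print(n,st[i],cv2.minAreaRect((q[:,:2]*1000).astype(np.float32)),np.median(q[:,2]).round(4))
z=w[...,2];X=w[...,0];Y=w[...,1]
on=(X>.3)&(X<.8)&(abs(Y)<.5)
rect(on&(z>.016)&(z<.04),"mid")
rect(on&(z>.05)&(z<.075),"hood")
rect(on&(z>.004)&(z<.0165)&(abs(X-.48)<.1)&(abs(Y)<.2),"deck")
```

```text
mid [381 115  55  23 686] ((784.3123168945312, -140.939453125), (33.349308013916016, 111.87013244628906), 11.137964248657227) 0.0279
mid [307 118  22  16 196] ((792.3895263671875, 38.33931350708008), (36.69086837768555, 27.403560638427734), 35.46357727050781) 0.027
mid [ 100  144  174  112 6486] ((644.5132446289062, 296.40252685546875), (200.88632202148438, 333.2366638183594), 2.9108047485351562) 0.0235
mid [158 164   7  61 226] ((655.2415161132812, 348.6714782714844), (120.04894256591797, 10.609883308410645), 1.9789612293243408) 0.0182
mid [138 166  11  46 353] ((665.9859619140625, 382.0050964355469), (88.93346405029297, 20.020639419555664), 2.694276809692383) 0.0236
mid [172 169   6  48 125] ((657.47705078125, 321.2950439453125), (94.1395492553711, 8.579192161560059), 2.9156033992767334) 0.0174
mid [419 171  22  24 281] ((666.5626831054688, -178.6757049560547), (29.928157806396484, 37.968353271484375), 56.81697082519531) 0.022
mid [378 174  28  24  69] ((667.8252563476562, -109.7061996459961), (58.81621551513672, 32.111724853515625), 55.15670394897461) 0.0199
mid [334 183  34  34 1
[... 514 characters left out ...]
) 0.0214
mid [434 306  18  20 280] ((406.36346435546875, -190.14015197753906), (30.97694969177246, 35.764705657958984), 81.52798461914062) 0.022
hood [ 320  251   34   55 1131] ((482.7841796875, 12.492897033691406), (96.01225280761719, 40.024105072021484), 12.846722602844238) 0.0612
deck [238 231  31  10 284] ((569.9263916015625, 170.53184509277344), (58.36966323852539, 18.881513595581055), 88.48053741455078) 0.011
deck [ 344  247   60   45 1410] ((499.7876892089844, -62.580326080322266), (63.975120544433594, 105.91727447509766), 12.645263671875) 0.0077
deck [ 267  264   63   47 1870] ((466.8409118652344, 85.01040649414062), (65.29576110839844, 111.51449584960938), 12.955083847045898) 0.0078
```

In the top view, two things have the work-block shape: the grey one on the tunnel deck at (366,270) and the purple one at (442,315). The grey one fits, since it lies on the -x (right) side of the hood at (336,278). The purple one is excluded. The push bar is at (179,299) and the drilled block at (429,183). I'll check this in one enlarged crop.

View pics/crop0.png

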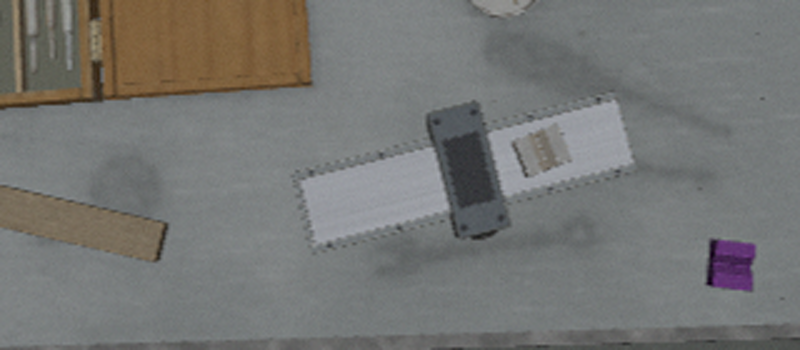

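```bash
cat >> h.py <<'E'
def delta(goal,head,s=None):
    """tool-axes shift and twist to bring TCP to goal (world), tool x to heading head (deg)"""
    s=s or observe();R=np.array(s["eef_rot"])
    d=R.T@(np.array(goal)-s["eef_pos"])
    h=np.degrees(np.arctan2(R[1,0],R[0,0]))
    print("t",s["time_s"],"pos",np.round(s["eef_pos"],4),"head",h.round(2),"-> t mm",(d*1000).round(1),"twist",round(-(head-h),2),"w",round(s["gripper_width"],4),"F",np.round(s["ft_force"],1))
E
python3 -c "
from h import *
delta([.4414,.2732,.13],-14.2)"
```

```text
t 0.5 pos [ 0.2229 -0.5839  0.2313] head -69.1 -> t mm [-722.7 -509.9  101.3] twist -54.9 w 0.0856 F [-0.1 -0.6 -0.4]
```

The crop confirms it: the grey vee block is on the deck at crop (541,150), to the right of the hood at (468,170). The purple look-alike is off to the side at (732,265). Now I'll move toward the bar.

```bash
python3 -m pendant '[{"tx":-0.04,"ty":-0.028,"tz":0,"twist":-4},{"tx":-0.08,"ty":-0.056,"tz":0,"twist":-8},{"tx":-0.12,"ty":-0.084,"tz":0,"twist":-12},{"tx":-0.16,"ty":-0.112,"tz":0,"twist":-16},{"tx":-0.2,"ty":-0.14,"tz":0,"twist":-20},{"tx":-0.24,"ty":-0.168,"tz":0,"twist":-24},{"tx":-0.28,"ty":-0.196,"tz":0,"twist":-28},{"tx":-0.32,"ty":-0.224,"tz":0,"twist":-32}]' 0; python3 -c "
from h import *
delta([.4414,.2732,.13],-14.2)"
```

```text
time_s: 1.3
eef_pos: [0.3182, -0.2032, 0.2316]
eef_rot: [[0.799, -0.601, 0.001], [-0.601, -0.799, -0.001], [0.001, 0.0, -1.0]]
ft_force: [1.8, -0.8, 0.4]
gripper_width: 0.0857
t 1.3 pos [ 0.3182 -0.2032  0.2316] head -36.95 -> t mm [-188.1 -454.8  101.3] twist -22.75 w 0.0857 F [ 1.8 -0.8  0.4]
```

```bash
python3 -m pendant '[{"tx":-0.018,"ty":-0.044,"tz":0.01,"twist":-3},{"tx":-0.036,"ty":-0.088,"tz":0.02,"twist":-6},{"tx":-0.054,"ty":-0.132,"tz":0.03,"twist":-9},{"tx":-0.072,"ty":-0.176,"tz":0.04,"twist":-12},{"tx":-0.09,"ty":-0.22,"tz":0.05,"twist":-15},{"tx":-0.108,"ty":-0.264,"tz":0.06,"twist":-18},{"tx":-0.126,"ty":-0.308,"tz":0.07,"twist":-21},{"tx":-0.144,"ty":-0.352,"tz":0.08,"twist":-22.7}]'; python3 -c "
from h import *
delta([.4414,.2732,.13],-14.2)"
```

```text
time_s: 2.1
eef_pos: [0.4161, 0.1644, 0.1512]
eef_rot: [[0.969, -0.248, 0.001], [-0.248, -0.969, 0.0], [0.001, -0.0, -1.0]]
ft_force: [1.3, -0.6, -0.1]
gripper_width: 0.0852
t 2.1 pos [0.4161 0.1644 0.1512] head -14.33 -> t mm [  -2.4 -111.7   21.2] twist -0.13 w 0.0852 F [ 1.3 -0.6 -0.1]
```

```bash
python3 -m pendant '[{"tx":-0.001,"ty":-0.035,"tz":0.01},{"tx":-0.002,"ty":-0.07,"tz":0.02},{"tx":-0.002,"ty":-0.1,"tz":0.03},{"tx":-0.0024,"ty":-0.1117,"tz":0.05},{"tx":-0.0024,"ty":-0.1117,"tz":0.08},{"tx":-0.0024,"ty":-0.1117,"tz":0.1},{"tx":-0.0024,"ty":-0.1117,"tz":0.1},{"tx":-0.0024,"ty":-0.1117,"tz":0.1}]'; python3 -c "
from h import *
delta([.4414,.2732,.002],-14.2)
p=get_image('wrist');save(p,'w1.png')"
```

```text
t 2.1 pos [0.4161 0.1644 0.1512] head -14.33 -> t mm [  -2.6 -111.6  149.2] twist -0.13 w 0.0852 F [ 1.3 -0.6 -0.1]invalid input
```

View pics/w1.png

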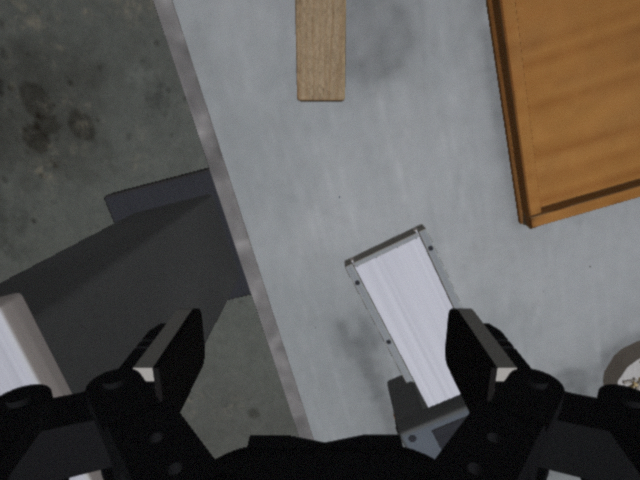

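The wrist view shows the bar straight ahead at (320,50), square to the jaws, with the tunnel's lip end at (385,245). The move was refused, probably because "twist" was missing, so I'll send full rows.

```bash
python3 -m pendant '[{"tx":-0.001,"ty":-0.035,"tz":0.01,"twist":0},{"tx":-0.002,"ty":-0.07,"tz":0.02,"twist":0},{"tx":-0.002,"ty":-0.1,"tz":0.03,"twist":0},{"tx":-0.0024,"ty":-0.1117,"tz":0.05,"twist":0},{"tx":-0.0024,"ty":-0.1117,"tz":0.08,"twist":0},{"tx":-0.0024,"ty":-0.1117,"tz":0.1,"twist":0},{"tx":-0.0024,"ty":-0.1117,"tz":0.1,"twist":0}]'; python3 -c "
from h import *
delta([.4414,.2732,.002],-14.2)
p=get_image('wrist');w=world(p)
m=(abs(w[...,2]-.022)<.006)&(np.hypot(w[...,0]-.451,w[...,1]-.312)<.09)
print(cv2.minAreaRect((w[m][:,:2]*1000).astype(np.float32)))"
```

```text
time_s: 2.85
eef_pos: [0.4395, 0.2701, 0.049]
eef_rot: [[0.969, -0.248, -0.004], [-0.248, -0.969, -0.002], [-0.003, 0.003, -1.0]]
ft_force: [-0.8, 0.0, -0.5]
gripper_width: 0.0854
t 2.85 pos [0.4395 0.2701 0.049 ] head -14.38 -> t mm [ 1.2 -3.6 47. ] twist -0.18 w 0.0854 F [-0.8  0.  -0.5]
((450.96240234375, 308.26318359375), (135.3892822265625, 30.264739990234375), 75.79986572265625)
```

```bash
python3 -m pendant '[{"tx":0.001,"ty":-0.0015,"tz":0.02,"twist":0},{"tx":0.001,"ty":-0.0015,"tz":0.035,"twist":0},{"tx":0.001,"ty":-0.0015,"tz":0.045,"twist":0},{"tx":0.001,"ty":-0.0015,"tz":0.047,"twist":0},{"tx":0.001,"ty":-0.0015,"tz":0.047,"twist":0}]'; python3 -c "
from h import *
delta([.4413,.2712,.003],-14.2)"
python3 -m pendant '[{"tx":0,"ty":0,"tz":0,"twist":0},{"tx":0,"ty":0,"tz":0,"twist":0},{"tx":0,"ty":0,"tz":0,"twist":0},{"tx":0,"ty":0,"tz":0,"twist":0},{"tx":0,"ty":0,"tz":0,"twist":0},{"tx":0,"ty":0,"tz":0,"twist":0},{"tx":0,"ty":0,"tz":0,"twist":0},{"tx":0,"ty":0,"tz":0,"twist":0}]' 1 40
```

```text
time_s: 3.4
eef_pos: [0.4423, 0.2726, 0.0044]
eef_rot: [[0.969, -0.249, -0.0], [-0.249, -0.969, -0.0], [-0.0, 0.0, -1.0]]
ft_force: [0.3, 0.4, -0.2]
gripper_width: 0.0853
t 3.4 pos [0.4423 0.2726 0.0044] head -14.39 -> t mm [-0.6  1.6  1.4] twist -0.19 w 0.0853 F [ 0.3  0.4 -0.2]
time_s: 4.2
eef_pos: [0.4426, 0.2727, 0.0048]
eef_rot: [[0.969, -0.249, 0.001], [-0.249, -0.969, 0.0], [0.001, -0.0, -1.0]]
ft_force: [-1.0, -0.8, 6.2]
gripper_width: 0.0292
```

```bash
python3 -m pendant '[{"tx":0,"ty":0,"tz":-0.01,"twist":0},{"tx":0,"ty":0,"tz":-0.03,"twist":0},{"tx":0,"ty":0,"tz":-0.06,"twist":0},{"tx":0,"ty":0,"tz":-0.09,"twist":0},{"tx":0,"ty":0,"tz":-0.11,"twist":0},{"tx":0,"ty":0,"tz":-0.11,"twist":0},{"tx":0,"ty":0,"tz":-0.11,"twist":0}]' 1 60; python3 -c "
from h import *
f=np.array([-.2198,.9755]);g=np.array([.4828,.0125])-.225*f
delta([g[0],g[1],.115],12.7)
p=get_image('wrist');save(p,'w2.png');w=world(p)
m=(abs(w[...,2]-.13)<.03)&(np.hypot(w[...,0]-.451,w[...,1]-.312)<.1)
q=w[m];print(cv2.minAreaRect((q[:,:2]*1000).astype(np.float32)))
A=np.c_[q,np.ones(len(q))];o=np.array([.4426,.2727]);a=(q[:,:2]-o)@[.249,.969]
print(a.max(),np.polyfit(a,q[:,2],1))
"
```

```text
time_s: 4.9
eef_pos: [0.4424, 0.2723, 0.1145]
eef_rot: [[0.969, -0.249, 0.001], [-0.249, -0.969, -0.0], [0.001, -0.0, -1.0]]
ft_force: [-0.1, -1.0, -1.4]
gripper_width: 0.0289
t 4.9 pos [0.4424 0.2723 0.1145] head -14.41 -> t mm [ 2.063e+02  4.418e+02 -4.000e-01] twist -27.11 w 0.0289 F [-0.1 -1.  -1.4]
((457.65838623046875, 303.7331237792969), (135.03460693359375, 79.550537109375), 59.678993225097656)
0.10220572109419826 [-0.0468452   0.13547523]
```

View pics/w2.png

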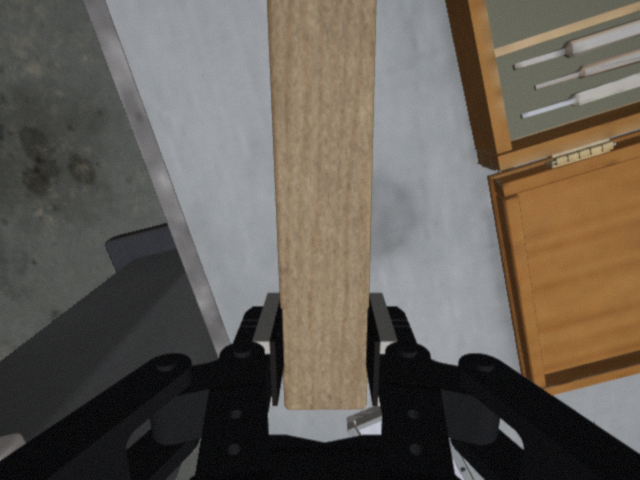

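The bar is held square: its near end is at (327,408), and it runs ahead along the jaws' centre line. I'll carry it round behind the block.

```bash
python3 -m pendant '[{"tx":0.01,"ty":0.02,"tz":0,"twist":-1},{"tx":0.026,"ty":0.055,"tz":0,"twist":-4},{"tx":0.043,"ty":0.092,"tz":0,"twist":-7},{"tx":0.06,"ty":0.13,"tz":0,"twist":-10},{"tx":0.078,"ty":0.167,"tz":0,"twist":-13},{"tx":0.096,"ty":0.205,"tz":0,"twist":-16},{"tx":0.113,"ty":0.242,"tz":0,"twist":-19},{"tx":0.13,"ty":0.28,"tz":0,"twist":-22}]' ; python3 -c "
from h import *
f=np.array([-.2198,.9755]);g=np.array([.4828,.0125])-.225*f
delta([g[0],g[1],.115],12.7)"
```

```text
time_s: 5.75
eef_pos: [0.4979, -0.0326, 0.1131]
eef_rot: [[0.991, 0.135, -0.002], [0.135, -0.991, 0.001], [-0.002, -0.001, -1.0]]
ft_force: [0.6, 0.3, -2.1]
gripper_width: 0.0288
t 5.75 pos [ 0.4979 -0.0326  0.1131] head 7.74 -> t mm [ 10.6 177.5  -2.1] twist -4.96 w 0.0288 F [ 0.6  0.3 -2.1]
```

```bash
python3 -m pendant '[{"tx":0.003,"ty":0.04,"tz":0,"twist":-1.5},{"tx":0.005,"ty":0.08,"tz":0,"twist":-3},{"tx":0.007,"ty":0.12,"tz":0,"twist":-4},{"tx":0.009,"ty":0.15,"tz":0,"twist":-5},{"tx":0.0105,"ty":0.17,"tz":0,"twist":-5},{"tx":0.0105,"ty":0.1775,"tz":0,"twist":-5},{"tx":0.0105,"ty":0.1775,"tz":0,"twist":-5},{"tx":0.0105,"ty":0.1775,"tz":0,"twist":-5}]' ; python3 -c "
from h import *
f=np.array([-.2198,.9755]);n=np.array([.9755,.2198]);h=np.array([.4828,.0125]);g=h-.225*f
delta([g[0],g[1],.115],12.7)
s=observe()
for nm in('wrist','scene','top'):
    p=get_image(nm);w=world(p);save(p,nm+'3.png')
    d=w[...,:2]-h;a=d@f;l=d@n
    m=(w[...,2]>.1)&(w[...,2]<.15)&(a>-.195)&(a<-.05)&(abs(l)<.04)
    if m.sum()<50: print(nm,m.sum());continue
    print(nm,'bar tip',np.percentile(a[m],99),'lat',np.percentile(l[m],[2,98]),'z slope',np.polyfit(a[m]+.225,w[m][:,2],1),'lat slope',np.polyfit(a[m],l[m],1))
    m=(w[...,2]>.018)&(w[...,2]<.045)&(a>-.12)&(a<-.025)&(abs(l)<.035)
    if m.sum()>50:
        q=np.c_[a[m],l[m]]*1000;print(nm,'block',cv2.minAreaRect(q.astype(np.float32)),q.min(0),q.max(0))
    m=(w[...,2]>.055)&(w[...,2]<.07)&(abs(a)<.05)&(abs(l)<.07)
    if m.sum()>50: print(nm,'hood',cv2.minAreaRect((np.c_[a[m],l[m]]*1000).astype(np.float32)))
"
```

```text
time_s: 6.55
eef_pos: [0.5321, -0.2038, 0.1138]
eef_rot: [[0.976, 0.22, -0.001], [0.22, -0.976, 0.001], [-0.001, -0.001, -1.0]]
ft_force: [0.1, 1.2, -0.7]
gripper_width: 0.0285
t 6.55 pos [ 0.5321 -0.2038  0.1138] head 12.69 -> t mm [-0.6  3.1 -1.2] twist -0.01 w 0.0285 F [ 0.1  1.2 -0.7]
wrist bar tip -0.12042253582129973 lat [-0.01413012  0.01438448] z slope [0.00032751 0.13109757] lat slope [-0.00806002 -0.00112178]
scene bar tip -0.11311659803767378 lat [-0.01464378  0.01474436] z slope [-0.07217117  0.13336447] lat slope [0.02925076 0.00228684]
scene block ((-80.03429412841797, 1.2063713073730469), (60.53548049926758, 60.310264587402344), 8.7636137008667) [-114.54304776  -33.2082457 ] [-49.49690631  26.3979268 ]
scene hood ((-0.27899932861328125, -1.3808250427246094), (43.879798889160156, 96.55004119873047), 0.4534531533718109)
top bar tip -0.11406283710899917 lat [-0.01250777  0.01625267] z slope [-0.02676385  0.13141436] lat slope [-1.13511365e-02  6.98718846e-05]
top block ((-60.45930099487305, 1.0532207489013672), (29.99395179748535, 36.28145217895508), 82.51271057128906) [-79.65451649 -15.63287667] [-41.12595783  17.9894653 ]
top hood ((-0.08111572265625, -0.06792068481445312), (95.99554443359375, 40.20151901245117), 89.80322265625)
```

View pics/wrist3.png

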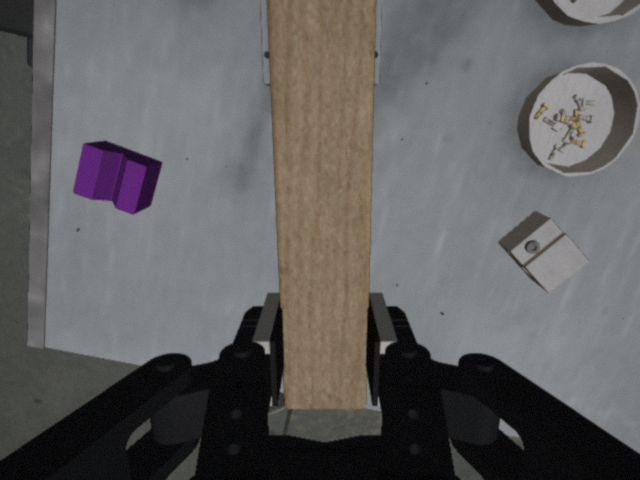

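Wrist picture: the bar points along the tunnel. The purple block at (118,178) and the drilled block at (543,252) are both well clear. The bar's underside is at TCP − 5 mm and its tip is about 34 mm behind the block. Next I'll descend to TCP 22.5 mm.

```bash
python3 -m pendant '[{"tx":-0.0005,"ty":0,"tz":0.02,"twist":0},{"tx":-0.0005,"ty":0,"tz":0.045,"twist":0},{"tx":-0.0005,"ty":0,"tz":0.07,"twist":0},{"tx":-0.0005,"ty":0,"tz":0.085,"twist":0},{"tx":-0.0005,"ty":0,"tz":0.091,"twist":0},{"tx":-0.0005,"ty":0,"tz":0.091,"twist":0},{"tx":-0.0005,"ty":0,"tz":0.091,"twist":0},{"tx":-0.0005,"ty":0,"tz":0.091,"twist":0}]' ; python3 -c "
from h import *
f=np.array([-.2198,.9755]);n=np.array([.9755,.2198]);h=np.array([.4828,.0125]);g=h-.062*f
delta([g[0],g[1],.0225],12.7)
p=get_image('scene');save(p,'scene4.png',(240,130,540,355),2.6)
w=world(p);d=w[...,:2]-h;a=d@f;l=d@n
m=(w[...,2]>.033)&(w[...,2]<.05)&(a>-.19)&(a<-.09)&(abs(l)<.03)
print(m.sum(),np.percentile(a[m],99),np.percentile(l[m],[2,98]),np.polyfit(a[m]+.222,w[m][:,2],1))
"
```

```text
time_s: 7.5
eef_pos: [0.5328, -0.2058, 0.0244]
eef_rot: [[0.976, 0.218, 0.002], [0.218, -0.976, -0.001], [0.002, 0.001, -1.0]]
ft_force: [0.4, -0.1, -0.6]
gripper_width: 0.0285
t 7.5 pos [ 0.5328 -0.2058  0.0244] head 12.6 -> t mm [  -1.1 -161.9    1.7] twist -0.1 w 0.0285 F [ 0.4 -0.1 -0.6]
384 -0.11520255840854496 [-0.01406808  0.01530592] [-0.03135745  0.04350599]
```

View pics/scene4.png

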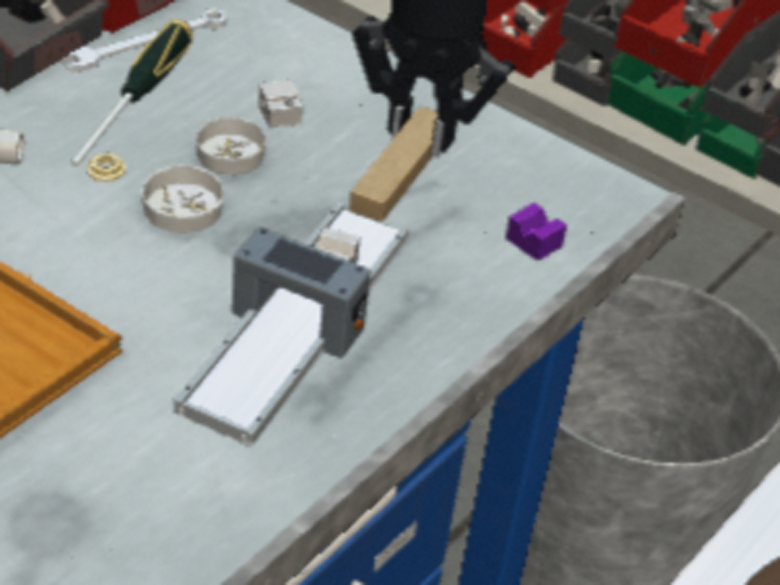

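The scene view shows the bar level behind the tunnel, its tip at crop (370,210) in line with the block at (338,243). The hood is in front of it. Starting the push.

```bash
python3 -m pendant '[{"tx":-0.001,"ty":-0.005,"tz":0.001,"twist":0},{"tx":-0.001,"ty":-0.012,"tz":0.0015,"twist":0},{"tx":-0.001,"ty":-0.019,"tz":0.0015,"twist":0},{"tx":-0.001,"ty":-0.025,"tz":0.0015,"twist":0},{"tx":-0.001,"ty":-0.03,"tz":0.0015,"twist":0},{"tx":-0.001,"ty":-0.034,"tz":0.0015,"twist":0},{"tx":-0.001,"ty":-0.038,"tz":0.0015,"twist":0},{"tx":-0.001,"ty":-0.042,"tz":0.0015,"twist":0}]'
cat >> h.py <<'E'
f=np.array([-.2198,.9755]);n=np.array([.9755,.2198]);h0=np.array([.4828,.0125])
def chk(name='top',lo=-.12,hi=.125,tag=None):
    g=h0-.062*f;delta([g[0],g[1],.0225],12.7)
    p=get_image(name);w=world(p);d=w[...,:2]-h0;a=d@f;l=d@n
    if tag: save(p,tag+'.png',(260,230,420,330) if name=='top' else (240,130,540,355),4 if name=='top' else 2.6)
    m=(w[...,2]>.018)&(w[...,2]<.048)&(a>lo)&(a<hi)&(abs(l)<.026)
    k,L,st,_=cv2.connectedComponentsWithStats(m.astype(np.uint8))
    for i in range(1,k):
        if st[i,4]>15:
            q=(np.c_[a,l][:0] if 0 else np.stack([a[L==i],l[L==i]],1)*1000).astype(np.float32)
            print(name,st[i,4],[np.round(x,1) for x in cv2.minAreaRect(q)],'a',q[:,0].min().round(1),q[:,0].max().round(1),'z',np.percentile(w[L==i][:,2],[5,50,95]).round(4))
E
python3 -c "
from h import *
chk()"
```

```text
time_s: 8.35
eef_pos: [0.5217, -0.165, 0.0218]
eef_rot: [[0.976, 0.218, -0.0], [0.218, -0.976, -0.0], [-0.0, 0.0, -1.0]]
ft_force: [0.4, -1.5, -0.4]
gripper_width: 0.0283
t 8.35 pos [ 0.5217 -0.165   0.0218] head 12.59 -> t mm [   0.8 -119.7   -0.8] twist -0.11 w 0.0283 F [ 0.4 -1.5 -0.4]
top 700 [array([-78. ,   1.4]), array([82.7, 32.5]), np.float64(1.6)] a -119.8 -37.1 z [0.0237 0.0355 0.04  ]
```

```bash
python3 -m pendant '[{"tx":0,"ty":-0.005,"tz":-0.0005,"twist":0},{"tx":0,"ty":-0.01,"tz":-0.0005,"twist":0},{"tx":0,"ty":-0.015,"tz":-0.0005,"twist":0},{"tx":0,"ty":-0.02,"tz":-0.0005,"twist":0},{"tx":0,"ty":-0.025,"tz":-0.0005,"twist":0},{"tx":0,"ty":-0.03,"tz":-0.0005,"twist":0},{"tx":0,"ty":-0.035,"tz":-0.0005,"twist":0},{"tx":0,"ty":-0.04,"tz":-0.0005,"twist":0}]' 
python3 -c "
from h import *
chk()"
```

```text
time_s: 9.2
eef_pos: [0.5131, -0.1254, 0.0223]
eef_rot: [[0.976, 0.218, 0.0], [0.218, -0.976, -0.0], [0.0, 0.0, -1.0]]
ft_force: [0.6, -1.4, -0.7]
gripper_width: 0.0286
t 9.2 pos [ 0.5131 -0.1254  0.0223] head 12.61 -> t mm [  0.6 -79.2  -0.2] twist -0.09 w 0.0286 F [ 0.6 -1.4 -0.7]
top 822 [array([-71.2,   1.6]), array([97.7, 33.2]), np.float64(0.5)] a -120.0 -22.5 z [0.0306 0.0377 0.0408]
```

```bash
python3 -m pendant '[{"tx":0,"ty":-0.005,"tz":0,"twist":0},{"tx":0,"ty":-0.01,"tz":0,"twist":0},{"tx":0,"ty":-0.015,"tz":0,"twist":0},{"tx":0,"ty":-0.02,"tz":0,"twist":0},{"tx":0,"ty":-0.025,"tz":0,"twist":0},{"tx":0,"ty":-0.03,"tz":0,"twist":0},{"tx":0,"ty":-0.035,"tz":0,"twist":0},{"tx":0,"ty":-0.04,"tz":0,"twist":0}]' 
python3 -c "
from h import *
chk()
chk('scene',tag='scene5')"
```

```text
time_s: 10.05
eef_pos: [0.5043, -0.0864, 0.0223]
eef_rot: [[0.976, 0.218, 0.0], [0.218, -0.976, -0.0], [0.0, 0.0, -1.0]]
ft_force: [0.2, -1.3, -0.1]
gripper_width: 0.0286
t 10.05 pos [ 0.5043 -0.0864  0.0223] head 12.6 -> t mm [  0.7 -39.2  -0.2] twist -0.1 w 0.0286 F [ 0.2 -1.3 -0.1]
top 478 [array([-51.4,   0.5]), array([29.9, 58.9]), np.float64(89.5)] a -80.9 -22.0 z [0.0357 0.0382 0.0412]
top 197 [array([31.2,  3.4]), array([29.8, 23.5]), np.float64(88.7)] a 19.3 42.8 z [0.0224 0.0293 0.033 ]
t 10.1 pos [ 0.5042 -0.0853  0.0224] head 12.66 -> t mm [  0.6 -38.1  -0.1] twist -0.04 w 0.0288 F [-0.   1.5 -1.6]
scene 457 [array([-80.5,   2.1]), array([77.4, 50.9]), np.float64(11.5)] a -119.7 -42.0 z [0.0286 0.04   0.0443]
scene 377 [array([20.3,  6.3]), array([52.2, 42.9]), np.float64(4.8)] a -7.4 45.8 z [0.0203 0.0304 0.0364]
```

View pics/scene5.png

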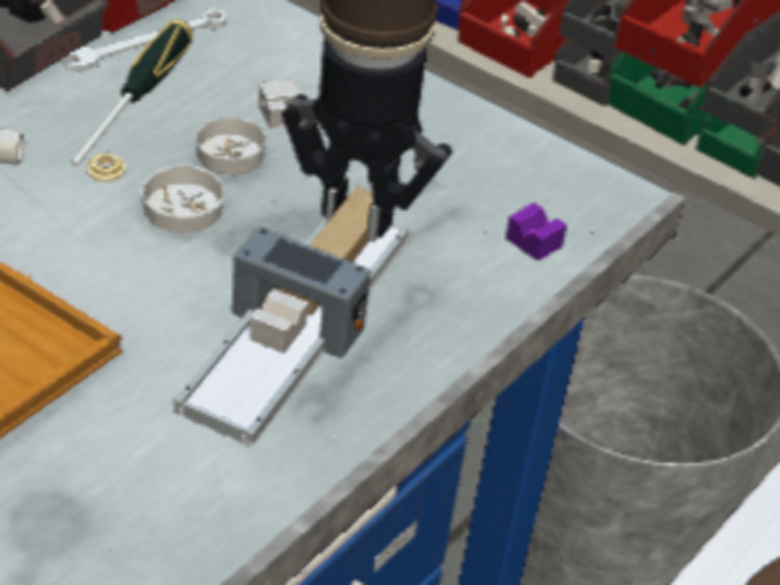

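The block is emerging flat at crop (278,318) with the bar through the hood behind it. Pushing on for 36 mm more.

```bash
python3 -m pendant '[{"tx":0,"ty":-0.005,"tz":0,"twist":0},{"tx":0,"ty":-0.01,"tz":0,"twist":0},{"tx":0,"ty":-0.015,"tz":0,"twist":0},{"tx":0,"ty":-0.02,"tz":0,"twist":0},{"tx":0,"ty":-0.025,"tz":0,"twist":0},{"tx":0,"ty":-0.03,"tz":0,"twist":0},{"tx":0,"ty":-0.034,"tz":0,"twist":0},{"tx":0,"ty":-0.036,"tz":0,"twist":0}]' 
python3 -c "
from h import *
chk()
chk('scene')"
```

```text
time_s: 10.95
eef_pos: [0.4965, -0.0511, 0.0223]
eef_rot: [[0.976, 0.219, 0.0], [0.219, -0.976, 0.0], [0.0, -0.0, -1.0]]
ft_force: [0.3, -2.1, -0.6]
gripper_width: 0.0287
t 10.95 pos [ 0.4965 -0.0511  0.0223] head 12.64 -> t mm [ 0.6 -3.  -0.2] twist -0.06 w 0.0287 F [ 0.3 -2.1 -0.6]
top 129 [array([-30.9,   0.6]), array([30. , 17.7]), np.float64(88.9)] a -40.0 -21.7 z [0.0353 0.0381 0.0411]
top 497 [array([49. ,  2.7]), array([60.5, 32.4]), np.float64(5.1)] a 19.6 78.6 z [0.0235 0.0321 0.0403]
t 11.0 pos [ 0.4965 -0.0509  0.0223] head 12.64 -> t mm [ 0.6 -2.8 -0.2] twist -0.06 w 0.0283 F [-0.7  0.2 -0.9]
scene 262 [array([-64. ,   6.1]), array([41.6, 55.8]), np.float64(50.5)] a -93.8 -41.1 z [0.0342 0.0404 0.0463]
scene 646 [array([36.6, -0.2]), array([51.1, 87.1]), np.float64(88.3)] a -7.4 80.2 z [0.021  0.0326 0.0419]
```

```bash
python3 -m pendant '[{"tx":0,"ty":0.005,"tz":0,"twist":0},{"tx":0,"ty":0.015,"tz":0,"twist":0},{"tx":0,"ty":0.035,"tz":0,"twist":0},{"tx":0,"ty":0.06,"tz":0,"twist":0},{"tx":0,"ty":0.085,"tz":0,"twist":0},{"tx":0,"ty":0.11,"tz":0,"twist":0},{"tx":0,"ty":0.13,"tz":0,"twist":0},{"tx":0,"ty":0.145,"tz":0,"twist":0}]' 
python3 -c "
from h import *
chk(tag='top6')"
```

```text
time_s: 11.85
eef_pos: [0.5281, -0.196, 0.0221]
eef_rot: [[0.976, 0.216, -0.0], [0.216, -0.976, -0.001], [-0.0, 0.001, -1.0]]
ft_force: [-0.7, 0.8, -1.2]
gripper_width: 0.0289
t 11.85 pos [ 0.5281 -0.196   0.0221] head 12.45 -> t mm [   1.  -151.4   -0.5] twist -0.25 w 0.0289 F [-0.7  0.8 -1.2]
top 148 [array([-112.3,   -0.5]), array([15.2, 29.9]), np.float64(0.8)] a -120.0 -104.6 z [0.0239 0.0376 0.0408]
top 302 [array([61.1,  3.3]), array([29.8, 35.9]), np.float64(89.6)] a 43.2 79.1 z [0.0234 0.0302 0.0334]
```

View pics/top6.png

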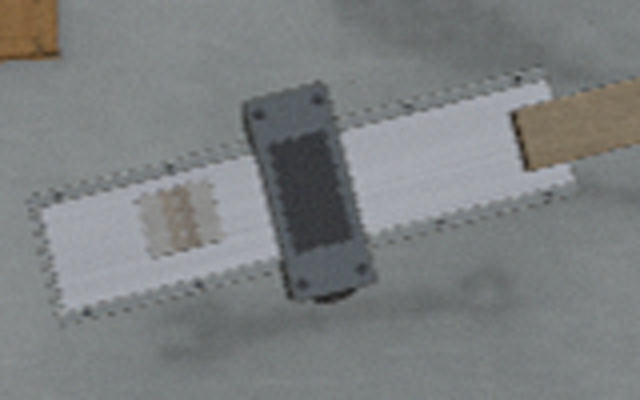

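The top view shows the block upright and square on the deck at crop (180,218), 23 mm clear of the hood. The bar's tip is at (520,140), still over the deck's end. I'll draw it back further and lower it.

```bash
python3 -m pendant '[{"tx":0,"ty":0.02,"tz":0,"twist":0},{"tx":0,"ty":0.038,"tz":0,"twist":0},{"tx":0,"ty":0.047,"tz":0,"twist":0},{"tx":0,"ty":0.047,"tz":0,"twist":0},{"tx":0,"ty":0.047,"tz":0.005,"twist":0},{"tx":0,"ty":0.047,"tz":0.01,"twist":0},{"tx":0,"ty":0.047,"tz":0.013,"twist":0},{"tx":0,"ty":0.047,"tz":0.014,"twist":0}]' 
python3 -c "
from h import *
delta([.541,-.239,.0055],12.7)"
```

```text
time_s: 12.7
eef_pos: [0.5381, -0.2382, 0.0077]
eef_rot: [[0.976, 0.219, -0.001], [0.219, -0.976, 0.001], [-0.001, -0.001, -1.0]]
ft_force: [0.3, 0.5, -0.3]
gripper_width: 0.0285
t 12.7 pos [ 0.5381 -0.2382  0.0077] head 12.66 -> t mm [2.6 1.4 2.2] twist -0.04 w 0.0285 F [ 0.3  0.5 -0.3]
```

```bash
python3 -m pendant '[{"tx":0,"ty":0,"tz":0.001,"twist":0},{"tx":0,"ty":0,"tz":0.002,"twist":0},{"tx":0,"ty":0,"tz":0.0025,"twist":0},{"tx":0,"ty":0,"tz":0.0025,"twist":0}]'
python3 -c "
from h import *
p=get_image('top');w=world(p);d=w[...,:2]-h0;a=d@f;l=d@n
m=(w[...,2]>.015)&(w[...,2]<.04)&(a<-.14)&(a>-.22)&(abs(l)<.02)
print(m.sum(),a[m].max(),np.polyfit(a[m]+.258,w[m][:,2],1))"
```

```text
time_s: 13.1
eef_pos: [0.5384, -0.2391, 0.0058]
eef_rot: [[0.976, 0.218, 0.0], [0.218, -0.976, -0.0], [0.0, 0.0, -1.0]]
ft_force: [-0.7, 0.4, 0.2]
gripper_width: 0.0289
567 -0.14900835353155967 [-0.00587883  0.02196925]
```

Top of the bar reads 22 mm and it is level, so I'll release it and rise.

```bash
python3 -m pendant '[{"tx":0,"ty":0,"tz":0,"twist":0},{"tx":0,"ty":0,"tz":0,"twist":0},{"tx":0,"ty":0,"tz":0,"twist":0},{"tx":0,"ty":0,"tz":0,"twist":0},{"tx":0,"ty":0,"tz":0,"twist":0},{"tx":0,"ty":0,"tz":0,"twist":0},{"tx":0,"ty":0,"tz":0,"twist":0},{"tx":0,"ty":0,"tz":0,"twist":0}]' 0
python3 -m pendant '[{"tx":0,"ty":0,"tz":-0.01,"twist":0},{"tx":0,"ty":0,"tz":-0.03,"twist":0},{"tx":0,"ty":0,"tz":-0.06,"twist":0},{"tx":0,"ty":0,"tz":-0.1,"twist":0},{"tx":0,"ty":0,"tz":-0.14,"twist":0},{"tx":0,"ty":0,"tz":-0.17,"twist":0},{"tx":0,"ty":0,"tz":-0.18,"twist":0},{"tx":0,"ty":0,"tz":-0.18,"twist":0}]'
python3 -c "
from h import *
chk()
p=get_image('scene');save(p,'end.png')
w=world(p);d=w[...,:2]-h0;a=d@f;l=d@n
for n_,m in (('bar',(w[...,2]>.015)&(w[...,2]<.04)&(a<-.12)&(a>-.31)&(abs(l)<.03)),('drilled',(w[...,2]>.017)&(w[...,2]<.03)&(np.hypot(w[...,0]-.6665,w[...,1]+.1787)<.03))):
    q=w[m];print(n_,m.sum(),cv2.minAreaRect((q[:,:2]*1000).astype(np.float32)),a[m].min(),a[m].max(),np.percentile(q[:,2],[5,50,95]))"
```

```text
time_s: 13.95
eef_pos: [0.5384, -0.239, 0.0058]
eef_rot: [[0.976, 0.218, -0.0], [0.218, -0.976, 0.0], [-0.0, -0.0, -1.0]]
ft_force: [-0.5, -0.5, 0.8]
gripper_width: 0.0855
time_s: 14.75
eef_pos: [0.5392, -0.2392, 0.1878]
eef_rot: [[0.976, 0.218, 0.003], [0.218, -0.976, -0.002], [0.002, 0.002, -1.0]]
ft_force: [0.1, 0.1, -0.2]
gripper_width: 0.0849
t 14.75 pos [ 0.5392 -0.2392  0.1878] head 12.6 -> t mm [  -0.4 -196.4  164.8] twist -0.1 w 0.0849 F [ 0.1  0.1 -0.2]
top 302 [array([61.2,  3.4]), array([29.9, 35.9]), np.float64(89.7)] a 43.2 79.1 z [0.0232 0.0304 0.0332]
bar 605 ((526.5386962890625, -188.44065856933594), (58.08158874511719, 164.74388122558594), 12.047333717346191) -0.2879417035176994 -0.12293869005863682 [0.0168229  0.02239337 0.02530237]
drilled 162 ((666.4055786132812, -179.031982421875), (32.387046813964844, 42.839176177978516), 53.83926773071289) -0.25283696155295743 -0.20496415529751227 [0.01808559 0.02346798 0.0267328 ]
```

View pics/end.png

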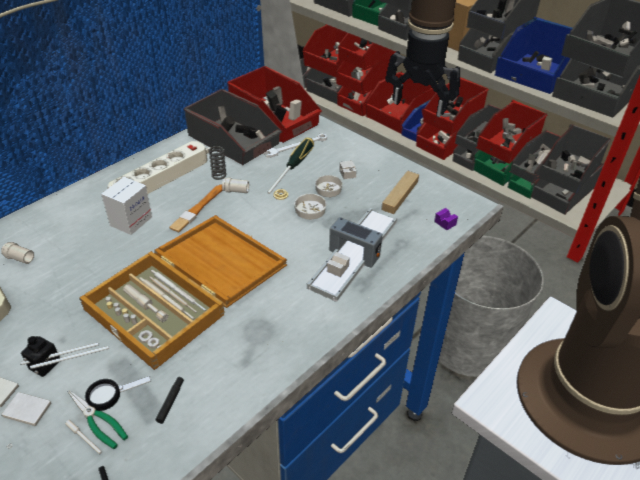

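The final view shows the bar flat on the bench at (402,190), clear of the deck. The block is on the deck past the hood at (338,265), and the drilled block at (347,168) hasn't moved. The gripper is up and open.

```bash
python3 -c "
from bench import hand_in
print(hand_in())"
```

```text
the job is handed in; nothing more can be done
None
```

The job is done and handed in at about 15 s of the 54 s allowed. I gripped the wooden bar and pushed the grey vee block through under the hood. Then I drew the bar back, laid it on the bench off the open end of the deck, and lifted the empty gripper clear.

**Last checks:**
- **Block:** its trailing face is 43 mm past the hood's middle, so about 23 mm clear of the hood. It sits square, and its top is at about 32 mm, so it is flat on the deck. The gripper stayed off it.
- **Bar:** its top is at about 22 mm, so it lies flat, with its end about 19 mm from the deck (from the top camera just before I let go).
- **Drilled block:** it is where it was, within 0.5 mm.
- **Force:** the wrist force was about 2 N at the readings during the push and 6 N at the highest reading, while gripping the bar.

**What disagreed or failed:**
- **Refused move:** one early move was refused because a row field was missing. Nothing moved.
- **Bar position before the grasp:** the top and wrist cameras differed by about 4 mm along the bar, so I gripped it near the average of the two.
- **Bar outline at the end:** the last scene-camera outline came out too large (165 x 58 mm). I took this as noise at the edges and relied on the top-camera reading and the picture.

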